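# Strip the guard off a filter element

### The arm

A 6-joint arm with a two-finger parallel gripper is mounted at the origin on the work surface. World frame = base frame: x ahead of the robot, y to its left, z up, the work surface at z = 0. Lengths are in mm, angles in rad, forces in N, time in s.
With the tool pointing down it reaches from about 325 to 850 mm from the base axis. Payload 15.5 kg.
Tool frame: the origin (TCP) lies midway between the tips of the shut fingers; the grasp point (between the pads) lies 19 mm behind it; y points along the fingers, x is the direction in which the jaws open and shut, and the axes are right-handed (so a half turn about y gives the same grasp; the last joint's range is limited). The gripper opens to 91 mm and grips with 3 to 60 N. Pads are 32 mm wide; open, the fingers measure 118 mm over their backs; the gripper's body (76 mm by 178 mm) begins 60 mm behind the grasp point.
Start: joints at [-1.359, 0.494, 1.345, -0, 1.302, -0.096], TCP at [188.757, -595.816, 213.915] pointing down, gripper open.
Joint ranges: [-2.91, 2.91], [-0.82, 2.16], [0.22, 2.67], [-1.22, 4.37], [0.12, 2.79], [-3.08, 3.08]. Speed limits (rad/s): [1.89, 1.89, 2.57, 3.01, 3.01, 3.01].

### API

Orientations are given as a rotation vector (axis times angle).
In Python, from plant import observe, read_camera, job_done gives the robot as it stands.
- The arm moves only by the tool send_rows, never from a script. Its argument "rows" is a list of rows, each a list of 2 entries, a list of its own where there are three numbers: the shift along the tool's x, y, z in cm, then the turn, a rotation vector about the tool's x, y, z in rad. In form: [[[tx, ty, tz], [wx, wy, wz]], ...]. A call has 1 to 20 rows; each row is the pose to reach, as a shift and turn from the pose commanded when the call began, along the tool's axes at that moment; what a row does not reach only later rows make up. A row lasts 1/10 s, in which the tool goes at most 50 mm and 8.59 degrees, less where a joint would pass 70% of its speed; a pose out of reach is approached as far as the arm can. A call with a gripper value outside its range is refused whole. "gripper" is the closure, from -1 (fully open) to 1 (shut), set as the call begins (left out, the last holds). The fingers move at their own pace and stop on an object; the grip force is fixed at half the most. Time passes only in rows, so rows that repeat a pose let the fingers close. It gives the time, the measured TCP pose, the force and the opening at its end, in the units of the state.
- observe(): the state, without advancing time (a new reading comes with each control period).
- read_camera(name): name is "scene" or "top" or "wrist"; returns a dict with "img" (480x640x3 uint8, blue, green, red), "camera_matrix" (3x3 intrinsics, pixels), "view" (4x4, takes a point from world to camera coordinates). Camera axes: x right, y down, z forward; pixel columns grow to the right and rows downward; lengths in mm; the calibration is good to about 2 mm. A picture is of the moment at which its call begins. There is no depth.
- job_done(): hands the job in, once; it reports no verdict.
The state is a dict: "t": time; "q": joint angles; "joint_velocities": joint speeds; "joint_efforts": joint torques, N m; "eef_pos": TCP position; "tool_rot": TCP orientation; "force": force on the tool from outside, world axes, zero at the start; "torque": the same for the moment, N m; "opening": opening from 0.0 (shut) to 1.0 (fully open).
Only numpy, scipy, OpenCV 4.12 (cv2) and the standard library are available. Lean on these libraries where they do the work, as an engineer would, in place of code of your own. Each camera call takes 0.05 s, during which the arm holds its last target.

### The job

The tall steel guard in the service fixture is stuck by its seal to the filter element inside it. Slide the fixture's hold-down fully home over the element's foot, lift the guard straight up off the element so that the element stays seated in the fixture, and stand the guard upright in the empty parts tray, setting it down rather than dropping it and leaving the hold-down home.

Things in the scene. Friction and masses are not known exactly. Their poses are not given: they have to be found in the camera images.
- guard_mid (a point): Centre of the guard: upright steel tube, open at both ends, 56 mm outside diameter, 4 mm wall, 70 mm tall, about 160 g, standing on the element's foot with rims at 20 and 90 mm. The seal inside drags at 3 to 6 N, more than the element weighs. Grip its upper half; it clears the stem after rising 95 mm. A loose 42 mm tall tube near the robot is not part of the job.
- stem_top (a point): Top of the filter element's brass stem (14 mm thick, 20 mm out of the guard's top, 110 mm above the table), on the element's axis; z up. White plastic, about 170 g: 38 mm round body inside the guard, foot 44 x 92 x 8 mm (long side across the slide) in a nest with 1 to 2 mm play. Gripping the stem lifts both parts.
- handle (a point): Middle of the hold-down's handle: black upright post, 22 mm thick, 30 to 62 mm above the table (this point: 46), on a dark forked slide whose top is at 30 mm. Starts 132 to 140 mm from the element's axis; slides along its own -x, straight at the element, with about 2 N to an end stop 90 mm from that axis, prongs then over both ends of the foot. Stays where left.
- tray_in (a point): Centre of the inner floor of the empty parts tray: grey plastic, fixed, 150 x 150 mm outside, rim 22 mm high, walls and floor 4 mm (this point: 4 mm above the table); x and y along its sides. The like tray on the other side of the fixture holds two brass fittings and is not the one.
There are look-alikes about, which are no part of the job. Of the things like the part that bears stem_top, leave any that is green; of the rest the smaller one is meant.

How it is judged:
By the outcome, as a careful person would: the job done as asked, in the order asked, and still so for the second after the job is handed in, with the robot touching nothing.
It also fails if it takes over 54 s, if anything falls off the work surface, if the arm or the gripper's body presses on something with over 40 N, if the wrist force passes 120 N, or if a joint passes its speed limit or range.

## Working session

There is one attempt and no reset: what is moved stays moved. The work goes in short steps, Python scripts to look and compute and a tool call to move; the robot and the scene stay as the last step left them, time stands still between calls to the robot, and variables do not carry over. Pictures are saved under pics/ and viewed, and the job is handed in when it is done.

Besides the shell and the picture viewer there is one more tool, called by a JSON object that holds its "method" and its "body". send_rows: Moves the arm, as the interface text tells. Its arguments: {"type":"object","properties":{"rows":{"type":"array","items":{"type":"array"}},"gripper":{"type":"number"}},"required":["rows"]}

```bash
ls; mkdir -p pics; python3 - <<'E'
from plant import observe, read_camera
import cv2,json
import numpy as np
print(observe())
for n in ["scene","top","wrist"]:
    r=read_camera(n); cv2.imwrite(f"pics/{n}0.png",r["img"])
    np.savez(f"pics/{n}0.npz",K=r["camera_matrix"],V=r["view"])
    print(n,np.round(r["camera_matrix"],1).tolist(),np.round(r["view"],3).tolist())
E
```

```text
pics
{'t': 0.0, 'q': array([-1.35954313e+00,  4.94189600e-01,  1.34609540e+00,  1.49498502e-05,
        1.30254074e+00, -9.55456825e-02]), 'joint_velocities': array([ 0.00178936, -0.002566  , -0.00070625,  0.00083737, -0.00039095,
       -0.00056059]), 'joint_efforts': array([-5.53938644e-04, -8.78825068e+01, -3.81864274e+01,  7.04322383e-02,
        5.25442930e-02, -6.64436220e-05]), 'eef_pos': array([ 188.65708191, -595.45367369,  213.34639901]), 'tool_rot': array([-1.3380042 ,  0.98092525, -0.97941326]), 'force': array([-0.53776579, -0.01440037, -0.02587587]), 'torque': array([ 0.02268728, -0.02619633, -0.02097401]), 'opening': 0.999528611394099}
scene [[610.7, 0.0, 320.6], [0.0, 610.7, 237.3], [0.0, 0.0, 1.0]] [[-0.678, 0.735, 0.016, 347.989], [0.49, 0.468, -0.735, -184.225], [-0.548, -0.491, -0.678, 1435.077], [0.0, 0.0, 0.0, 1.0]]
top [[435.2, 0.0, 326.3], [0.0, 435.2, 243.7], [0.0, 0.0, 1.0]] [[0.071, -0.997, -0.001, -14.552], [-0.975, -0.07, -0.211, 526.762], [0.21, 0.016, -0.977, 763.08], [0.0, 0.0, 0.0, 1.0]]
wrist [[383.2, 0.0, 318.5], [0.0, 383.2, 240.8], [0.0, 0.0, 1.0]] [[0.303, -0.953, -0.001, -624.094], [-0.914, -0.291, 0.284, -32.382], [-0.271, -0.085, -0.959, 392.781], [0.0, 0.0, 0.0, 1.0]]
```

View pics/scene0.png

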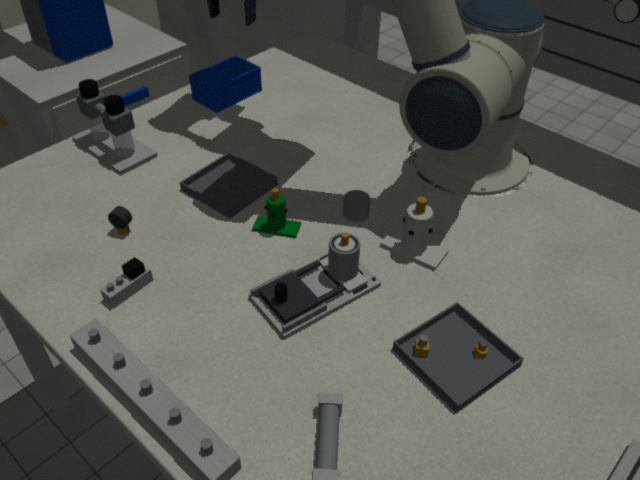

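View pics/top0.png

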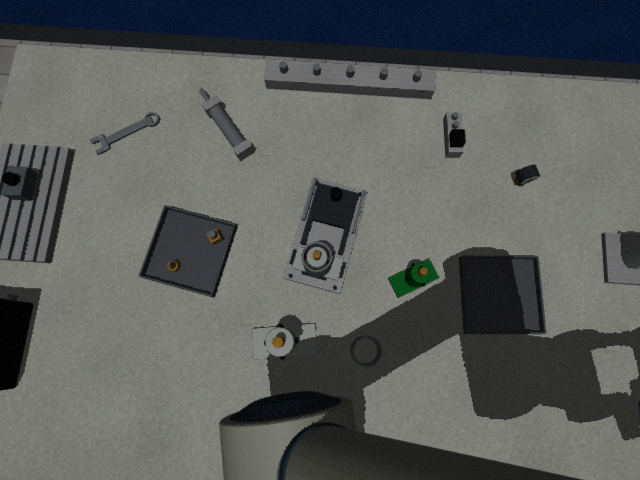

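View pics/wrist0.png

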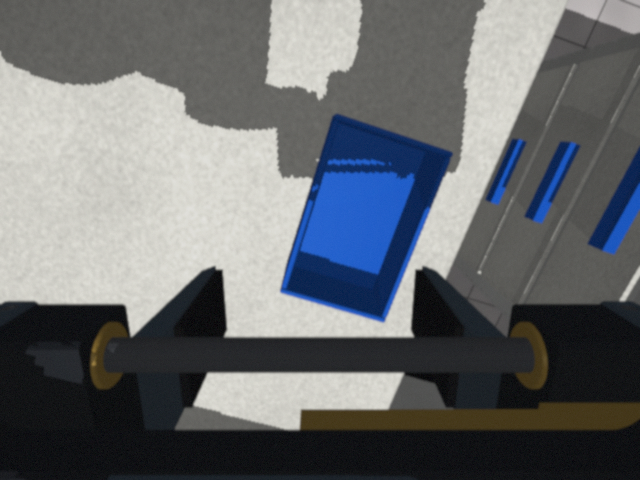

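The top view shows the fixture: stem at about (317,255), handle at (336,195) and the empty tray at (502,294). The tray with brass fittings is at (190,250). The green look-alike is at (423,271) and the larger white one at (278,341). I'll zoom in for accurate pixels.

```bash
python3 - <<'E'
import cv2,numpy as np
a=cv2.imread("pics/top0.png")[165:305,270:380]; b=cv2.imread("pics/scene0.png")[220:340,240:390]; c=cv2.imread("pics/top0.png")[240:345,445:560]
f=lambda x,s:cv2.convertScaleAbs(cv2.resize(x,None,fx=s,fy=s,interpolation=cv2.INTER_CUBIC),alpha=1.5)
cv2.imwrite("pics/za.png",f(a,4));cv2.imwrite("pics/zb.png",f(b,5));cv2.imwrite("pics/zc.png",f(c,5))
E
```

```text
(no output)
```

View pics/za.png

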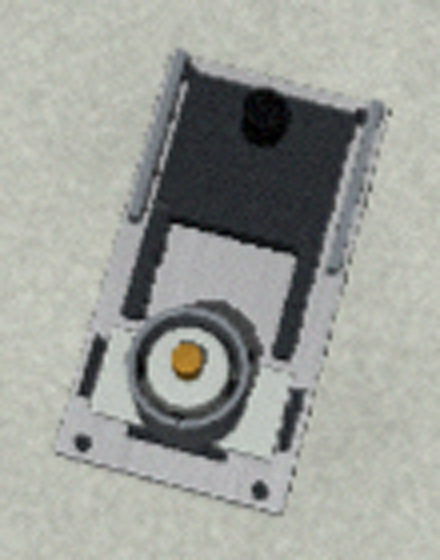

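View pics/zb.png

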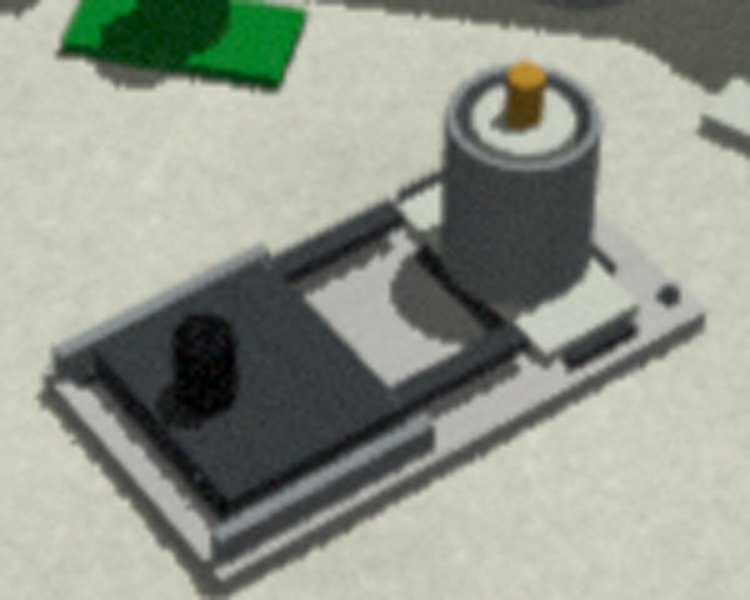

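View pics/zc.png

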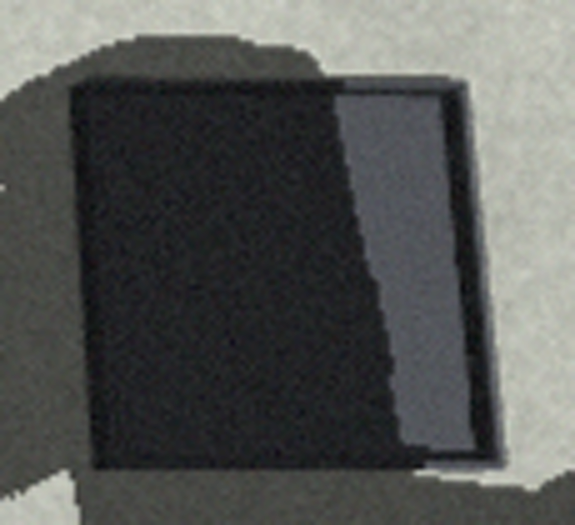

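```bash
cat > h.py <<'E'
import numpy as np
def cam(n):
    d=np.load(f"pics/{n}.npz"); return d["K"],d["V"]
def ray(c,u,v,z):
    K,V=c; R=V[:3,:3]; C=-R.T@V[:3,3]; d=R.T@np.linalg.inv(K)@np.array([u,v,1.]); return C+d*(z-C[2])/d[2]
def proj(c,p):
    K,V=c; q=V[:3,:3]@np.asarray(p,float)+V[:3,3]; q=K@q; return q[:2]/q[2]
E
python3 - <<'E'
from h import *
from scipy.spatial.transform import Rotation as R
T=cam("top0");S=cam("scene0")
print("topcam",-T[1][:3,:3].T@T[1][:3,3])
z=lambda p,s,o:np.array(p)/s+np.array(o)-0.4
st=z((187,358),4,(270,165)); ss=z((526,75),5,(240,220))
print("stem",ray(T,*st,110),ray(S,*ss,110))
# base plate corners z~? and guard rim
print("rim",ray(T,*z((190,365),4,(270,165)),90), ray(S,*z((523,115),5,(240,220)),90))
print("handle",ray(T,*z((267,110),4,(270,165)),62),ray(S,*z((205,330),5,(240,220)),62))
print("hbase",ray(S,*z((206,402),5,(240,220)),30))
L=[ray(T,*z(p,4,(270,165)),0+zz) for p,zz in [((181,52),26),((135,218),26),((382,105),26),((333,270),26)]]
print("rails",[np.round(l,1) for l in L]); d1=L[0]-L[1];d2=L[2]-L[3];print(np.degrees([np.arctan2(d1[1],d1[0]),np.arctan2(d2[1],d2[0])]))
A=ray(T,*z((163,222),4,(270,165)),30);B=ray(T,*z((298,252),4,(270,165)),30);print("fork edge",np.degrees(np.arctan2(*(A-B)[1::-1])))
c=[ray(T,*z(p,5,(445,240)),22) for p in [(74,83),(463,83),(500,462),(95,464)]]
print("tray",np.round(c,1),np.mean(c,0))
# scene tray
E
python3 - <<'E'
import cv2
im=cv2.imread("pics/scene0.png")[145:225,170:290]
cv2.imwrite("pics/zd.png",cv2.convertScaleAbs(cv2.resize(im,None,fx=5,fy=5,interpolation=cv2.INTER_CUBIC),alpha=2))
E
```

```text
topcam [354.07183981   9.87852936 857.03925597]
stem [495.05741733  38.13745466 110.        ] [494.641374    38.09027373 110.        ]
rim [495.7446421   37.31015918  90.        ] [494.1714528   37.39524972  90.        ]
handle [627.51520007  10.90723651  62.        ] [627.11254532  10.4838556   62.        ]
hbase [630.60109944  13.21366197  30.        ]
rails [array([667.5,  56.3,  26. ]), array([579.3,  72.3,  26. ]), array([646.6, -46.4,  26. ]), array([559.9, -26.9,  26. ])]
[-10.29429623 -12.68728098]
fork edge 81.14375901752175
tray [[ 527.4 -237.1   22. ]
 [ 538.1 -388.4   22. ]
 [ 393.6 -397.8   22. ]
 [ 382.  -246.    22. ]] [ 460.27489966 -317.32841259   22.        ]
```

View pics/zd.png

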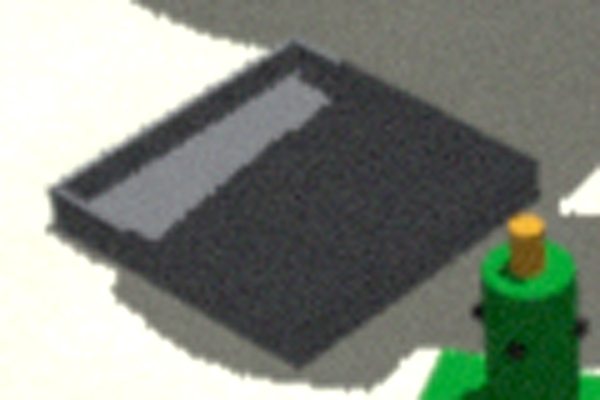

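```bash
cat >> h.py <<'E'
from scipy.spatial.transform import Rotation as Ro
th=np.radians(-11.5)
fx=np.array([np.cos(th),np.sin(th),0]); fy=np.array([-np.sin(th),np.cos(th),0])
def target_R(s=1):
    x=s*fy; y=np.array([0,0,-1.]); return np.array([x,y,np.cross(x,y)]).T
def plan(o,p,Rt=None):
    Rc=Ro.from_rotvec(o["tool_rot"]).as_matrix()
    t=Rc.T@(np.array(p)-o["eef_pos"])/10
    w=Ro.from_matrix(Rc.T@Rt).as_rotvec() if Rt is not None else np.zeros(3)
    return np.round(t,2),np.round(w,3)
E
python3 - <<'E'
from h import *
from plant import observe
o=observe(); print(np.round(Ro.from_rotvec(o["tool_rot"]).as_matrix(),3))
for s in (1,-1):print(s,plan(o,[627.5,10.7,140],target_R(s)))
S=cam("scene0");T=cam("top0");print("green",ray(S,276,192,105),ray(T,423,271,105))
E
```

```text
[[ 0.302 -0.     0.953]
 [-0.953  0.001  0.302]
 [-0.001 -1.     0.   ]]
1 (array([-44.53,   7.39,  60.14]), array([-1.000e-03, -2.634e+00, -0.000e+00]))
-1 (array([-44.53,   7.39,  60.14]), array([ 0.   ,  0.508, -0.001]))
green [ 490.07288454 -139.3892067   105.        ] [ 479.32493644 -149.45871114  105.        ]
```

{"method": "send_rows", "body": {"rows": [[[-2, 0, 3], [0, 0.03, 0]], [[-5, 0, 6.5], [0, 0.06, 0]], [[-8, 0, 10.5], [0, 0.1, 0]], [[-11, 0, 14.5], [0, 0.13, 0]], [[-14, 0, 19], [0, 0.16, 0]], [[-17, 0, 23], [0, 0.2, 0]], [[-20, 0, 27], [0, 0.23, 0]], [[-23, 0, 31], [0, 0.26, 0]], [[-26, 0, 35], [0, 0.3, 0]], [[-29, 0, 39], [0, 0.33, 0]], [[-32, 0, 43], [0, 0.36, 0]], [[-35, 0, 47], [0, 0.4, 0]], [[-38, 0, 51], [0, 0.43, 0]], [[-41, 0, 55], [0, 0.47, 0]], [[-43, 0, 58], [0, 0.49, 0]], [[-44.5, 1, 60.1], [0, 0.508, 0]], [[-44.5, 4, 60.1], [0, 0.508, 0]], [[-44.5, 7.4, 60.1], [0, 0.508, 0]], [[-44.5, 7.4, 60.1], [0, 0.508, 0]], [[-44.5, 7.4, 60.1], [0, 0.508, 0]]], "gripper": 0}}

```text
t: 2.15
eef_pos: [627.2, 9.8, 140.2]
tool_rot: [-1.108, 1.357, -1.355]
force: [0.5, -0.1, 0.4]
opening: 0.499
```

```bash
python3 - <<'E'
from h import *
from plant import observe,read_camera
import cv2
o=observe(); print(np.round(o["q"],2)); print(plan(o,[627.3,10.7,40],target_R(-1)))
r=read_camera("wrist"); cv2.imwrite("pics/w1.png",cv2.convertScaleAbs(r["img"],alpha=1.4)); np.savez("pics/w1.npz",K=r["camera_matrix"],V=r["view"])
W=cam("w1")
for p in [[627.3,10.7,62],[627.3,10.7,40],[495,38,110],o["eef_pos"]]: print(p,proj(W,p))
E
```

```text
[-0.08  0.57  1.42  0.    1.15  1.69]
(array([-9.000e-02,  1.002e+01,  1.000e-02]), array([ 0.001, -0.001,  0.   ]))
[627.3, 10.7, 62] [317.81332978 250.09368495]
[627.3, 10.7, 40] [317.8661596  240.92812092]
[495, 38, 110] [317.20482023 465.67615411]
[627.15210729   9.83227259 140.23198589] [319.32878023 299.34769227]
```

View pics/w1.png

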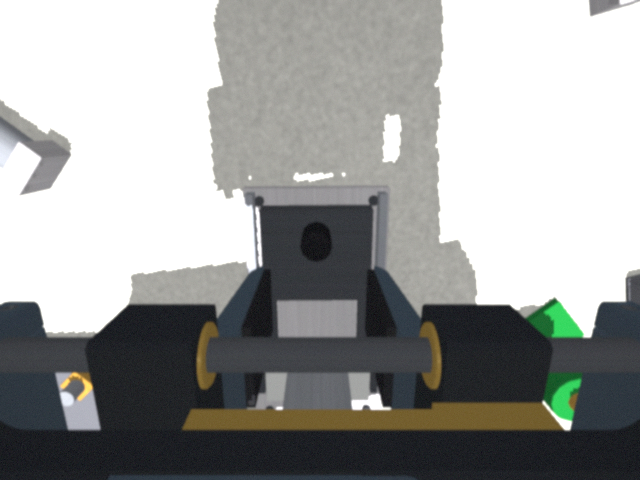

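The handle sits centred between the fingers at (316,243), within 3 px of where I predicted. Next I descend and close on it.

{"method": "send_rows", "body": {"rows": [[[0, 2, 0], [0, 0, 0]], [[-0.1, 4, 0], [0, 0, 0]], [[-0.1, 6, 0], [0, 0, 0]], [[-0.1, 8, 0], [0, 0, 0]], [[-0.1, 9.2, 0], [0, 0, 0]], [[-0.1, 10, 0], [0, 0, 0]], [[-0.1, 10, 0], [0, 0, 0]], [[-0.1, 10, 0], [0, 0, 0]]]}}

```text
t: 3.0
eef_pos: [628.1, 10.8, 40.8]
tool_rot: [-1.106, 1.355, -1.356]
force: [-0.6, 0.1, 1.0]
opening: 0.502
```

{"method": "send_rows", "body": {"rows": [[[0, 0, 0], [0, 0, 0]], [[0, 0, 0], [0, 0, 0]], [[0, 0, 0], [0, 0, 0]], [[0, 0, 0], [0, 0, 0]], [[0, 0, 0], [0, 0, 0]], [[0, 0, 0], [0, 0, 0]], [[0, 0, 0], [0, 0, 0]], [[0, 0, 0], [0, 0, 0]]], "gripper": 1}}

```text
t: 3.8
eef_pos: [627.9, 11.6, 40.3]
tool_rot: [-1.106, 1.356, -1.355]
force: [0.9, 5.4, 1.0]
opening: 0.23
```

{"method": "send_rows", "body": {"rows": [[[-0.05, 0, -0.3], [0, 0, 0]], [[-0.1, 0, -0.7], [0, 0, 0]], [[-0.1, 0, -1.1], [0, 0, 0]], [[-0.1, 0, -1.5], [0, 0, 0]], [[-0.1, 0, -1.9], [0, 0, 0]], [[-0.1, 0, -2.3], [0, 0, 0]], [[-0.1, 0, -2.7], [0, 0, 0]], [[-0.1, 0, -3.1], [0, 0, 0]], [[-0.1, 0, -3.5], [0, 0, 0]], [[-0.1, 0, -3.8], [0, 0, 0]], [[-0.1, 0, -4.1], [0, 0, 0]], [[-0.1, 0, -4.2], [0, 0, 0]], [[-0.1, 0, -4.2], [0, 0, 0]]]}}

```text
t: 5.1
eef_pos: [586.2, 20.0, 40.3]
tool_rot: [-1.107, 1.355, -1.356]
force: [-0.5, -4.2, 7.0]
opening: 0.233
```

{"method": "send_rows", "body": {"rows": [[[0, 0, -0.1], [0, 0, 0]], [[0, 0, -0.2], [0, 0, 0]], [[0, 0, -0.3], [0, 0, 0]], [[0, 0, -0.3], [0, 0, 0]]]}}

```text
t: 5.5
eef_pos: [583.4, 20.5, 40.3]
tool_rot: [-1.107, 1.355, -1.356]
force: [-0.6, -4.4, 6.4]
opening: 0.235
```

{"method": "send_rows", "body": {"rows": [[[0.05, 0, -0.1], [0, 0, 0]], [[0.05, 0, -0.2], [0, 0, 0]], [[0.05, 0, -0.2], [0, 0, 0]]]}}

```text
t: 5.8
eef_pos: [582.1, 20.7, 40.3]
tool_rot: [-1.106, 1.355, -1.357]
force: [3.4, -0.6, 4.0]
opening: 0.235
```

{"method": "send_rows", "body": {"rows": [[[0, 0, -0.1], [0, 0, 0]], [[0, 0, -0.2], [0, 0, 0]], [[0, 0, -0.2], [0, 0, 0]]]}}

```text
t: 6.1
eef_pos: [581.9, 20.8, 40.4]
tool_rot: [-1.104, 1.352, -1.358]
force: [13.9, -3.5, -4.5]
opening: 0.235
```

The slide has reached the stop: 14 N of resistance and no further travel. I'll release, lift and look.

{"method": "send_rows", "body": {"rows": [[[0, 0, 0], [0, 0, 0]], [[0, 0, 0], [0, 0, 0]], [[0, 0, 0], [0, 0, 0]], [[0, 0, 0], [0, 0, 0]], [[0, 0, 0], [0, 0, 0]], [[0, -1, 0], [0, 0, 0]], [[0, -3, 0], [0, 0, 0]], [[0, -6, 0], [0, 0, 0]], [[0, -9, 0], [0, 0, 0]], [[0, -11, 0], [0, 0, 0]], [[0, -12, 0], [0, 0, 0]], [[0, -12, 0], [0, 0, 0]]], "gripper": 0}}

```text
t: 7.3
eef_pos: [580.2, 21.2, 161.3]
tool_rot: [-1.105, 1.354, -1.357]
force: [-0.5, 0.3, -0.9]
opening: 0.503
```

```bash
python3 - <<'E'
from h import *
from plant import observe,read_camera
import cv2
o=observe(); print(o["eef_pos"],o["force"])
for s in(495,):print(plan(o,[495,38,150],target_R(-1)))
f=lambda x,s:cv2.convertScaleAbs(cv2.resize(x,None,fx=s,fy=s,interpolation=cv2.INTER_CUBIC),alpha=1.8)
r=read_camera("top");cv2.imwrite("pics/t1.png",r["img"]); a=f(r["img"][170:300,270:380],3)
r=read_camera("scene");b=f(r["img"][220:340,240:390],3)
c=np.zeros((400,800,3),np.uint8);c[:a.shape[0],:a.shape[1]]=a;c[:b.shape[0],340:340+b.shape[1]]=b
cv2.imwrite("pics/m1.png",c)
r=read_camera("wrist"); cv2.imwrite("pics/w2.png",cv2.convertScaleAbs(r["img"],alpha=1.4)); np.savez("pics/w2.npz",K=r["camera_matrix"],V=r["view"])
E
```

```text
[580.18015114  21.16463339 161.30628538] [-0.51419297  0.29771155 -0.89871294]
(array([ 0.05,  1.11, -8.69]), array([-0.002, -0.   , -0.   ]))
```

View pics/m1.png

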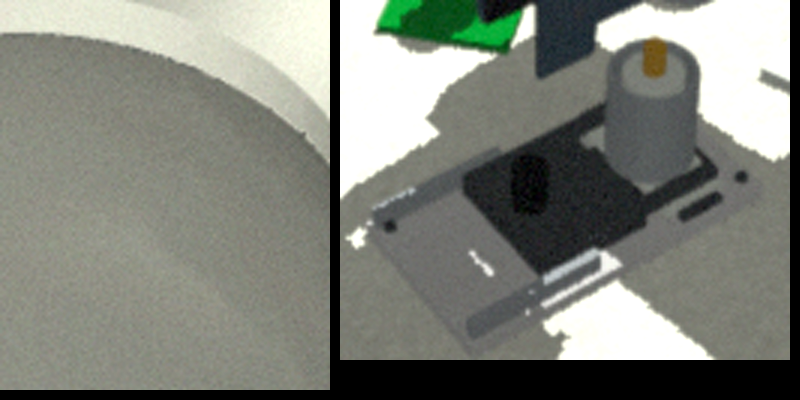

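View pics/w2.png

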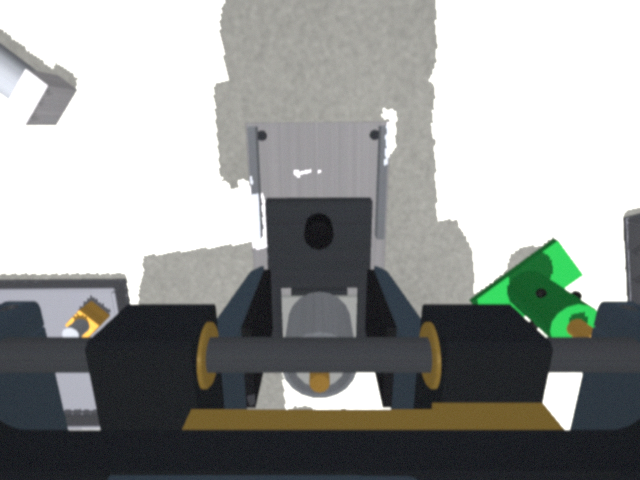

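The scene view shows the prongs over both ends of the foot, and the wrist view shows the handle at (319,231) and the stem at (319,381). I'll check the handle's distance from the axis and move over the guard.

```bash
python3 - <<'E'
from h import *
S=cam("scene0");W=cam("w2")
h=ray(S,302.4,273.6,62);print(h,np.linalg.norm(h[:2]-[494.8,38.1]))
print(ray(W,319,381,110),[ray(W,319,y,62) for y in (226,236)])
E
```

```text
[580.95427133  17.75501299  62.        ] 88.52387793453745
[497.46783104  37.86269755 110.        ] [array([591.04128205,  18.82307677,  62.        ]), array([583.67541592,  20.31727104,  62.        ])]
```

{"method": "send_rows", "body": {"rows": [[[0, 0, -1.5], [0, 0, 0]], [[0, 0, -4], [0, 0, 0]], [[0, 0, -6.5], [0, 0, 0]], [[0, 0, -8], [0, 0, 0]], [[0.05, 0.5, -8.7], [0, 0, 0]], [[0.05, 1.1, -8.7], [0, 0, 0]], [[0.05, 1.1, -8.7], [0, 0, 0]]], "gripper": -1}}

```text
t: 8.15
eef_pos: [494.4, 37.9, 147.7]
tool_rot: [-1.108, 1.357, -1.355]
force: [1.1, 0.3, -0.1]
opening: 1.004
```

```bash
python3 - <<'E'
from h import *
from plant import observe,read_camera
import cv2
o=observe(); print(o["eef_pos"],o["opening"])
print(plan(o,[495,38,51],target_R(-1)))
f=lambda x,s:cv2.convertScaleAbs(cv2.resize(x,None,fx=s,fy=s,interpolation=cv2.INTER_CUBIC),alpha=1.8)
r=read_camera("wrist"); cv2.imwrite("pics/w3.png",cv2.convertScaleAbs(r["img"],alpha=1.4))
r=read_camera("scene");cv2.imwrite("pics/s3.png",f(r["img"][120:340,240:450],2.7))
E
```

```text
[494.37310246  37.94205138 147.70078139] 1.003621037510169
(array([-0.02,  9.67,  0.07]), array([ 0.001, -0.001,  0.   ]))
```

View pics/s3.png

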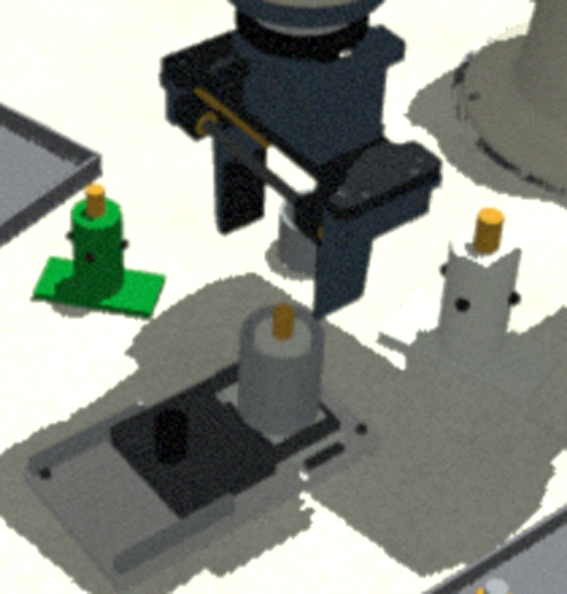

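View pics/w3.png

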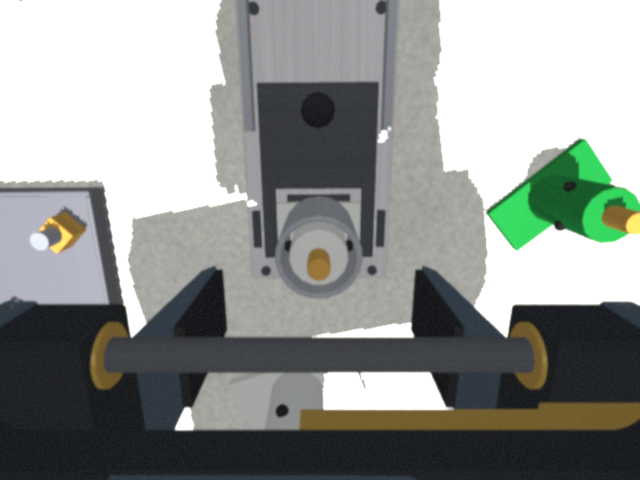

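The view is centred: the stem at (318,263) lies between the fingers, and both prongs pass the ends of the foot. I'll descend and grip.

{"method": "send_rows", "body": {"rows": [[[0, 1.5, 0.05], [0, 0, 0]], [[0, 3.5, 0.05], [0, 0, 0]], [[0, 5.5, 0.05], [0, 0, 0]], [[0, 7, 0.05], [0, 0, 0]], [[0, 8.5, 0.05], [0, 0, 0]], [[0, 9.3, 0.05], [0, 0, 0]], [[0, 9.5, 0.05], [0, 0, 0]], [[0, 9.5, 0.05], [0, 0, 0]]]}}

```text
t: 9.05
eef_pos: [495.0, 37.9, 54.0]
tool_rot: [-1.107, 1.356, -1.356]
force: [-0.0, 0.3, -0.1]
opening: 1.001
```

{"method": "send_rows", "body": {"rows": [[[0, 0, 0], [0, 0, 0]], [[0, 0, 0], [0, 0, 0]], [[0, 0, 0], [0, 0, 0]], [[0, 0, 0], [0, 0, 0]], [[0, 0, 0], [0, 0, 0]], [[0, 0, 0], [0, 0, 0]], [[0, 0, 0], [0, 0, 0]], [[0, 0, 0], [0, 0, 0]]], "gripper": 1}}

```text
t: 9.85
eef_pos: [494.8, 38.0, 54.1]
tool_rot: [-1.107, 1.356, -1.356]
force: [-0.5, -0.6, 5.7]
opening: 0.619
```

Gripped at 56 mm opening. Now a slow lift straight up.

{"method": "send_rows", "body": {"rows": [[[0, -0.2, 0], [0, 0, 0]], [[0, -0.4, 0], [0, 0, 0]], [[0, -0.7, 0], [0, 0, 0]], [[0, -1.0, 0], [0, 0, 0]], [[0, -1.4, 0], [0, 0, 0]], [[0, -1.8, 0], [0, 0, 0]], [[0, -2.2, 0], [0, 0, 0]], [[0, -2.6, 0], [0, 0, 0]], [[0, -3.0, 0], [0, 0, 0]], [[0, -3.0, 0], [0, 0, 0]]]}}

```text
t: 10.85
eef_pos: [495.0, 38.0, 84.5]
tool_rot: [-1.107, 1.355, -1.356]
force: [-0.1, -0.0, -3.2]
opening: 0.617
```

```bash
python3 - <<'E'
from h import *
from plant import observe,read_camera
import cv2
o=observe(); print(o["eef_pos"],o["force"],o["opening"])
f=lambda x,s:cv2.convertScaleAbs(cv2.resize(x,None,fx=s,fy=s,interpolation=cv2.INTER_CUBIC),alpha=1.8)
r=read_camera("scene");cv2.imwrite("pics/s4.png",f(r["img"][120:340,240:450],2.7))
E
```

```text
[495.04576853  37.95829344  84.5049066 ] [-0.07898223 -0.03170077 -3.19892608] 0.6165696740506157
```

View pics/s4.png

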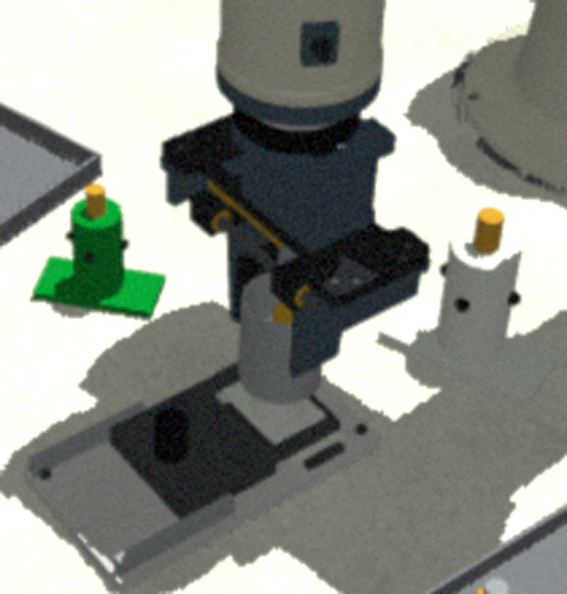

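The guard is rising and the foot is still seated under the prongs. I'll continue up.

{"method": "send_rows", "body": {"rows": [[[0, -0.4, 0], [0, 0, 0]], [[0, -0.8, 0], [0, 0, 0]], [[0, -1.3, 0], [0, 0, 0]], [[0, -1.9, 0], [0, 0, 0]], [[0, -2.5, 0], [0, 0, 0]], [[0, -3.1, 0], [0, 0, 0]], [[0, -3.8, 0], [0, 0, 0]], [[0, -4.5, 0], [0, 0, 0]], [[0, -5.2, 0], [0, 0, 0]], [[0, -6, 0], [0, 0, 0]], [[0, -6.8, 0], [0, 0, 0]], [[0, -7.6, 0], [0, 0, 0]], [[0, -8.4, 0], [0, 0, 0]], [[0, -9.2, 0], [0, 0, 0]], [[0, -10, 0], [0, 0, 0]], [[0, -11, 0], [0, 0, 0]], [[0, -12, 0], [0, 0, 0]], [[0, -12, 0], [0, 0, 0]], [[0, -12, 0], [0, 0, 0]]]}}

```text
t: 12.8
eef_pos: [494.8, 38.0, 204.1]
tool_rot: [-1.107, 1.356, -1.356]
force: [1.4, 0.3, -2.2]
opening: 0.619
```

```bash
python3 - <<'E'
from h import *
from plant import observe,read_camera
import cv2
o=observe(); print(o["eef_pos"],o["force"],o["opening"])
f=lambda x,s:cv2.convertScaleAbs(cv2.resize(x,None,fx=s,fy=s,interpolation=cv2.INTER_CUBIC),alpha=1.8)
r=read_camera("scene");cv2.imwrite("pics/s5.png",f(r["img"][100:340,150:450],2.4)); cv2.imwrite("pics/s5raw.png",r["img"])
r=read_camera("wrist");cv2.imwrite("pics/w5.png",r["img"])
for p in ([460.3,-317.3,205],[460.3,-317.3,60]): print(plan(o,p))
E
```

```text
[494.81569464  37.97943867 204.05938374] [ 1.42340522  0.33410298 -2.2316121 ] 0.6188021148599281
(array([35.5 , -0.1 ,  3.72]), array([0., 0., 0.]))
(array([35.5 , 14.4 ,  3.71]), array([0., 0., 0.]))
```

View pics/s5.png

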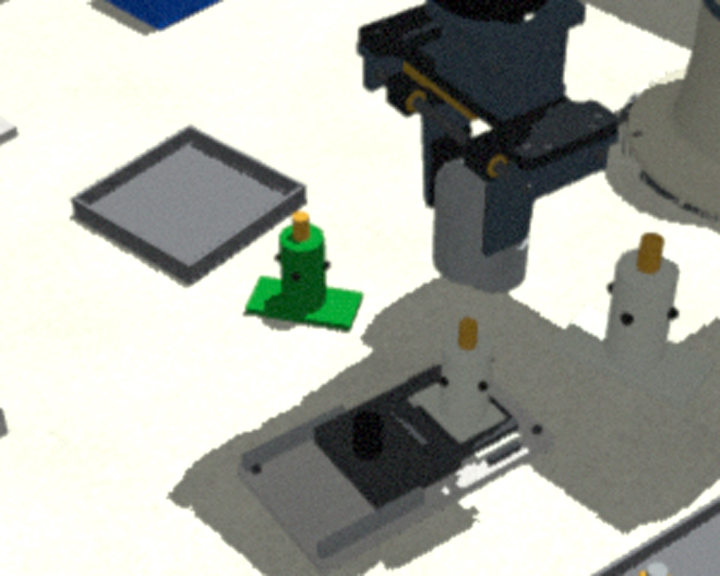

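View pics/w5.png

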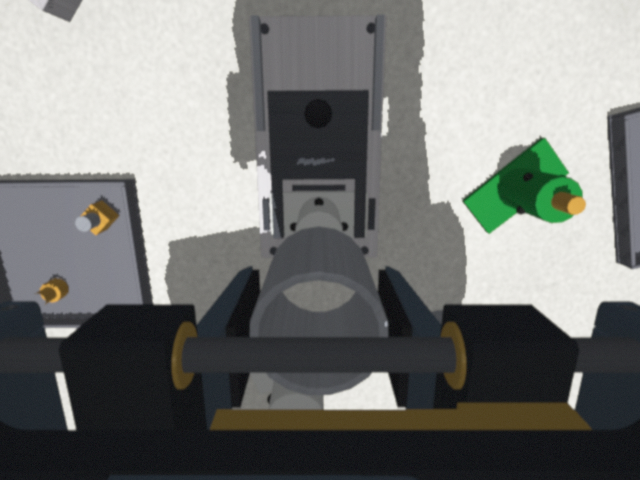

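The element stays seated with the hold-down home, and the guard is clear of the stem. I'll carry it over to the tray.

{"method": "send_rows", "body": {"rows": [[[0.6, 0, 0], [0, 0, 0]], [[1.8, 0, 0.2], [0, 0, 0]], [[3.5, 0, 0.4], [0, 0, 0]], [[5.7, 0, 0.6], [0, 0, 0]], [[8.2, 0, 0.9], [0, 0, 0]], [[11, 0, 1.2], [0, 0, 0]], [[14, 0, 1.5], [0, 0, 0]], [[17, 0, 1.8], [0, 0, 0]], [[20, 0, 2.1], [0, 0, 0]], [[23, 0, 2.4], [0, 0, 0]], [[26, 0, 2.7], [0, 0, 0]], [[29, 0, 3.0], [0, 0, 0]], [[31.5, 0, 3.3], [0, 0, 0]], [[33.5, 0, 3.5], [0, 0, 0]], [[34.8, 0, 3.6], [0, 0, 0]], [[35.4, 0, 3.7], [0, 0, 0]], [[35.5, 0, 3.7], [0, 0, 0]], [[35.5, 0, 3.7], [0, 0, 0]], [[35.5, 0, 3.7], [0, 0, 0]]]}}

```text
t: 14.8
eef_pos: [460.1, -316.5, 203.9]
tool_rot: [-1.108, 1.356, -1.355]
force: [-0.1, 0.9, -1.1]
opening: 0.618
```

```bash
python3 - <<'E'
from h import *
from plant import observe,read_camera
import cv2
S=cam("scene0")
for p in [(73,202),(191,127),(304,186),(187,272)]: print(ray(S,150+p[0]/2.4,100+p[1]/2.4,22))
o=observe(); print(o["eef_pos"],o["force"],o["opening"],plan(o,[460,-317,38]))
r=read_camera("wrist");cv2.imwrite("pics/w6.png",r["img"])
f=lambda x,s:cv2.convertScaleAbs(cv2.resize(x,None,fx=s,fy=s,interpolation=cv2.INTER_CUBIC),alpha=1.8)
r=read_camera("scene");cv2.imwrite("pics/s6.png",f(r["img"][30:340,130:450],1.8))
E
```

```text
[ 542.02264462 -383.65255784   22.        ]
[ 392.16377489 -396.0882088    22.        ]
[ 382.47697377 -251.79397115   22.        ]
[ 535.28621107 -236.9822205    22.        ]
[ 460.08817929 -316.50043767  203.94371817] [-0.13159532  0.89881364 -1.13994815] 0.6184477613283655 (array([ 0.05, 16.59,  0.  ]), array([0., 0., 0.]))
```

View pics/w6.png

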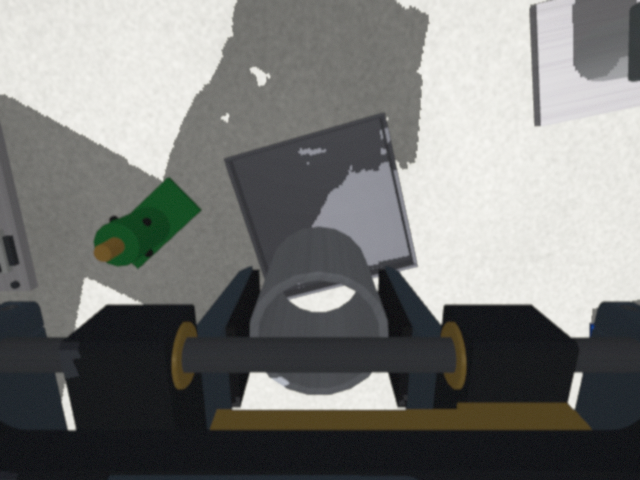

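View pics/s6.png

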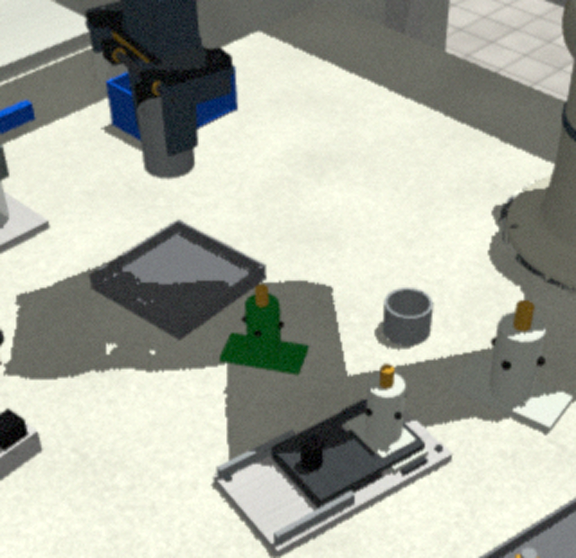

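Both cameras put the tray centre at about (461,-317). I'll descend most of the way, then creep.

{"method": "send_rows", "body": {"rows": [[[0, 1, 0], [0, 0, 0]], [[0, 2.5, 0.1], [0, 0, 0]], [[0, 4.5, 0.1], [0, 0, 0]], [[0, 6.5, 0.1], [0, 0, 0]], [[0, 8.5, 0.1], [0, 0, 0]], [[0, 10.5, 0.1], [0, 0, 0]], [[0, 12.2, 0.1], [0, 0, 0]], [[0, 13.7, 0.1], [0, 0, 0]], [[0, 14.8, 0.1], [0, 0, 0]], [[0, 15.5, 0.1], [0, 0, 0]], [[0, 15.9, 0.1], [0, 0, 0]], [[0, 16, 0.1], [0, 0, 0]], [[0, 16, 0.1], [0, 0, 0]]]}}

```text
t: 16.2
eef_pos: [461.2, -317.6, 44.2]
tool_rot: [-1.107, 1.355, -1.356]
force: [1.0, -0.8, -1.7]
opening: 0.616
```

{"method": "send_rows", "body": {"rows": [[[0, 0.1, 0], [0, 0, 0]], [[0, 0.2, 0], [0, 0, 0]], [[0, 0.3, 0], [0, 0, 0]], [[0, 0.4, 0], [0, 0, 0]], [[0, 0.4, 0], [0, 0, 0]]]}}

```text
t: 16.7
eef_pos: [461.0, -317.4, 39.8]
tool_rot: [-1.107, 1.356, -1.356]
force: [1.2, 0.4, -1.1]
opening: 0.622
```

{"method": "send_rows", "body": {"rows": [[[0, 0.05, 0], [0, 0, 0]], [[0, 0.1, 0], [0, 0, 0]], [[0, 0.1, 0], [0, 0, 0]]]}}

```text
t: 17.0
eef_pos: [461.0, -317.4, 38.9]
tool_rot: [-1.107, 1.356, -1.356]
force: [-0.8, 0.4, -1.9]
opening: 0.619
```

{"method": "send_rows", "body": {"rows": [[[0, 0.05, 0], [0, 0, 0]], [[0, 0.1, 0], [0, 0, 0]], [[0, 0.1, 0], [0, 0, 0]]]}}

```text
t: 17.3
eef_pos: [461.0, -317.5, 38.1]
tool_rot: [-1.107, 1.356, -1.356]
force: [1.0, 0.1, 3.2]
opening: 0.613
```

{"method": "send_rows", "body": {"rows": [[[0, 0.03, 0], [0, 0, 0]], [[0, 0.03, 0], [0, 0, 0]]]}}

```text
t: 17.5
eef_pos: [461.1, -317.5, 38.1]
tool_rot: [-1.107, 1.356, -1.356]
force: [-2.3, 1.2, 9.6]
opening: 0.62
```

The guard is on the tray floor: 9.6 N upward and no further descent. I'll open, then rise.

{"method": "send_rows", "body": {"rows": [[[0, 0, 0], [0, 0, 0]], [[0, 0, 0], [0, 0, 0]], [[0, 0, 0], [0, 0, 0]], [[0, 0, 0], [0, 0, 0]], [[0, 0, 0], [0, 0, 0]], [[0, 0, 0], [0, 0, 0]], [[0, 0, 0], [0, 0, 0]], [[0, 0, 0], [0, 0, 0]]], "gripper": -1}}

```text
t: 18.3
eef_pos: [461.0, -317.5, 37.6]
tool_rot: [-1.107, 1.356, -1.356]
force: [-1.3, 0.9, -0.5]
opening: 1.001
```

{"method": "send_rows", "body": {"rows": [[[0, -0.5, 0], [0, 0, 0]], [[0, -1.5, 0], [0, 0, 0]], [[0, -3, 0], [0, 0, 0]], [[0, -5, 0], [0, 0, 0]], [[0, -7, 0], [0, 0, 0]], [[0, -9, 0], [0, 0, 0]], [[0, -11, 0], [0, 0, 0]], [[0, -13, 0], [0, 0, 0]], [[0, -15, 0], [0, 0, 0]], [[0, -16, 0], [0, 0, 0]], [[0, -16, 0], [0, 0, 0]], [[0, -16, 0], [0, 0, 0]]]}}

```text
t: 19.5
eef_pos: [460.8, -317.3, 197.3]
tool_rot: [-1.107, 1.356, -1.356]
force: [-0.6, 0.3, -0.7]
opening: 0.999
```

```bash
python3 - <<'E'
from h import *
from plant import observe,read_camera
import cv2
o=observe(); print(o["t"],o["eef_pos"],o["force"],o["opening"])
r=read_camera("wrist");cv2.imwrite("pics/w7.png",r["img"])
f=lambda x,s:cv2.convertScaleAbs(cv2.resize(x,None,fx=s,fy=s,interpolation=cv2.INTER_CUBIC),alpha=1.8)
r=read_camera("scene");cv2.imwrite("pics/s7.png",f(r["img"][130:340,150:450],2.6))
E
```

```text
19.5 [ 460.7867111  -317.26943938  197.25585418] [-0.58192209  0.32179976 -0.66138381] 0.999320799591767
```

View pics/s7.png

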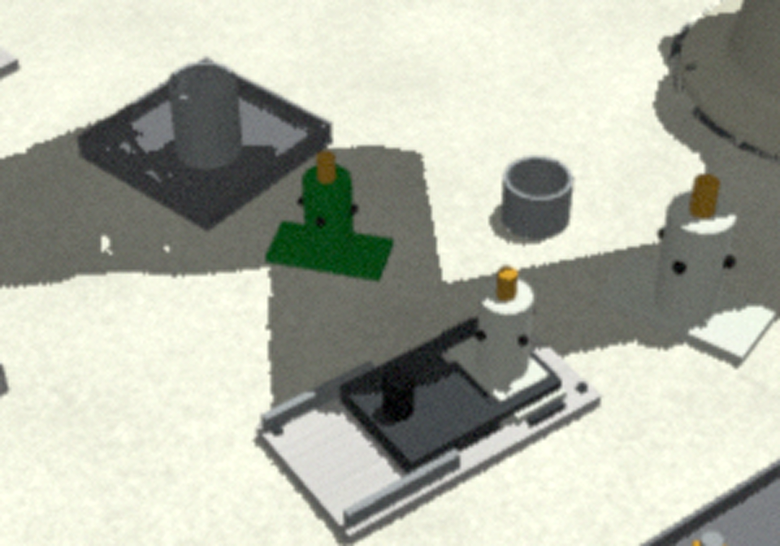

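View pics/w7.png

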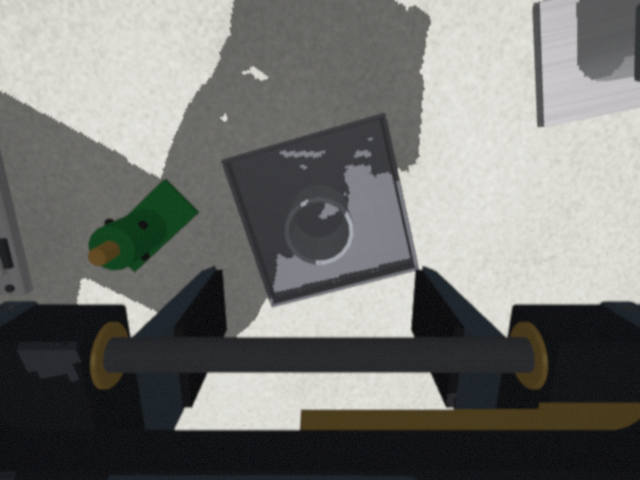

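The wrist view shows the guard upright in the middle of the tray at (320,228). In the scene view the element is seated and the prongs are over its foot. The gripper is touching nothing.

```bash
python3 -c "
from plant import job_done
print(job_done())"
```

```text
the job is handed in; nothing more can be done
None
```

The guard now stands upright in the empty parts tray, the element is still seated in the fixture, and the hold-down is home. I handed the job in at about 19.6 s of the 54 s allowed.

- **Hold-down:** I gripped the handle and slid it until it stopped moving against about 14 N. I measured the handle 88.5 mm from the element's axis by camera and about 89 mm by the arm's own position. The stated stop is 90 mm, so this agrees within the calibration error. The picture after the guard was set down shows the prongs over both ends of the foot.
- **Guard off the element:** I gripped the guard's upper half and lifted it straight up by 150 mm. The element stayed in its nest.
- **Guard into the tray:** I lowered it in small steps until it touched the floor. Contact was at the expected height with about 10 N, and then I opened the gripper and rose clear.

In the last pictures the guard is near the tray centre and the look-alikes and other parts appear untouched. The fingers were clear of everything, with wrist force under 1 N. No check failed. The only disagreement was a few mm between the two cameras' tray positions.

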